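# Start a towel knob's self-tapping stud in a hook board

## Robot

A 6-joint arm with a two-finger parallel gripper is mounted at the origin on the work surface. World frame = base frame: x ahead of the robot, y to its left, z up, the work surface at z = 0. Lengths are in m, angles in degrees, forces in N, time in s.
With the tool pointing down it reaches from about 0.4 to 0.825 m from the base axis. Payload 7 kg.
Tool frame: the origin (TCP) lies between the finger pads; the fingertips stand 11 mm ahead of it and the grasp point (between the pads) lies 8 mm behind it; z points along the fingers, y is the direction in which the jaws open and shut (so a half turn about z gives the same grasp; the last joint's range is limited). The gripper opens to 88 mm and grips with 3 to 60 N. Pads are 19 mm wide; open, the fingers measure 130 mm over their backs; the gripper's body (78 mm by 193 mm) begins 47 mm behind the grasp point.
Start: joints at [-52.592, 20.546, 0.682, 0, -70.136, -16.507], TCP at [0.241, -0.631, 0.238] pointing down, gripper open.
Joint ranges: [-176.03, 176.03], [-82.01, 121.73], [-58.28, 71.71], [-173.87, 95.51], [-174.79, -0.11], [-173.66, 173.66]. Speed limits (degrees/s): [136.94, 136.94, 172.46, 180, 180, 180].

## Interface

Orientations are given as [roll, pitch, yaw] about the fixed x, y, z axes, in that order (R = Rz(yaw) Ry(pitch) Rx(roll)).
In Python, from plant import r gives the robot as it stands.
- The arm moves only by the shell command python3 -m inch 'ROWS' [OPENING] [FORCE]. ROWS is JSON, a list of rows, each an object of numbers: "x", "y", "z": the shift along the tool's x, y, z as a fraction of full scale; "yaw": the turn about the tool's z as a fraction of full scale. In form: [{"x": .., "y": .., "z": .., "yaw": ..}, ...]. A call has 1 to 5 rows; each row shifts and turns the pose as measured when the row begins, along the tool's axes as they then stand; what a row does not reach is not made up. Full scale, the value 1, is 0.025 m for a shift and 4 degrees for a turn. A row lasts 1/12 s, in which the tool goes at most 41.7 mm and 7.16 degrees, less where a joint would pass 70% of its speed; a pose out of reach is approached as far as the arm can. A call with a number of a shift or a turn outside -1 to 1 is refused whole. A call with a gripper value outside its range is refused whole. OPENING is the opening, from -1 (shut) to 1 (fully open), set as the call begins (- or left out, the last holds). The fingers move at their own pace and stop on an object; FORCE is the grip in N (left out, the last holds). Time passes only in rows, so rows that do not move let the fingers close. It gives the time, the measured TCP pose, the force and the opening at its end, in the units of the state.
- r.get_state(): the state, without advancing time (a new reading comes with each control period).
- r.capture(name): name is "scene" or "top" or "wrist"; returns (picture, depth): 420x560x3 uint8, red, green, blue; 420x560 float32, m along the optical axis (not along the pixel's ray), 0 where there is no reading.
- r.camera_info(name): a dict with "mtx" (3x3 intrinsics, pixels), "pose" (4x4, takes a point from camera to world coordinates). Camera axes: x right, y down, z forward; pixel columns grow to the right and rows downward; lengths in m; the calibration is good to about 2 mm. A picture is of the moment at which its call begins: read the wrist's pose just before it. camera_info takes no time and is no camera call; for the wrist camera it gives the pose at the moment of the call.
- r.close_job(): hands the job in, once; it reports no verdict.
The state is a dict: "time_s": time; "joints": joint angles; "qd": joint speeds; "joint_torque": joint torques, N m; "tcp_pos": TCP position; "eef_rot": TCP orientation; "contact_force": force on the tool from outside, world axes, zero at the start; "moment": the same for the moment, N m; "gripper_width": finger opening in m.
Only numpy, scipy, OpenCV 4.12 (cv2) and the standard library are available. Lean on these libraries where they do the work, as an engineer would, in place of code of your own. Each camera call takes 0.05 s, during which the arm holds its last target. There are 200 camera calls.

## Task

Take the loose brass towel knob out of its white rack, stand its self-tapping stud in the empty pilot hole of the light oak hook board, and push it down firmly (15 to 18 N) while turning it clockwise (seen from above) so that it cuts its first thread: a good three quarters of a turn with the thread really biting, regripping as needed. Do not push harder than 20 N or the wood splits; then let go, leaving the knob standing in the hole and the other things on the ledge where they are.

Things in the scene. Friction and masses are not known exactly. Their poses are not given: they have to be found in the camera images.
- knob: the loose brass knob, about 80 g: a round ribbed head 26 mm in diameter and 22 mm high (with a red mark on its top) on a steel self-tapping stud 9 mm in diameter and 40 mm long; 62 mm tall overall. Origin at the stud's lower tip, z up along its axis towards the head; the head lies from z = 40 to 62 mm. It starts upright in the rack, only the head and the upper 18 mm of the stud showing. The head is round, so it can be gripped at any angle
- stud_tip (a point): centre of the flat lower tip of the knob's stud (the knob's origin)
- knob_grip (a point): centre of the knob's head, 51 mm above the stud's tip: where to grip
- rack: white plastic rack, 70 x 70 x 30 mm, fixed, with a 10.5 mm hole in the middle, 22 mm deep, in which the knob stands. Origin: centre of its underside
- board: light oak hook board lying flat, 80 x 220 x 30 mm (x, y, z), fixed. Origin: centre of its underside. At its y = +55 mm is the empty pilot hole; at y = -55 mm stands an already finished brass knob, its top 52 mm above the ledge: leave it
- hole (a point): centre of the mouth of the empty pilot hole, on the board's top face (30 mm above the ledge), z up. The hole is 10.5 mm wide with a small chamfer and guides the stud. The stud's tip meets wood somewhere 15 to 21 mm below the mouth; the exact depth cannot be seen and must be felt
- thread (a joint): thread cut so far, in rad, 0 at the start: grows as the knob, pushed down, is turned clockwise seen from above (6.28 = one turn, which takes the stud 4 mm deeper). It begins to bite at a push of some 8 to 14 N (hidden friction, how straight the push is), with little slip from about 16 N; with less push the knob just spins. Pushing alone cuts nothing. It stays when released
- press (a joint): how far the wood under the stud is pressed in by the push, in m: about 8 N per mm (0.001 = 8 N); 0 when nothing presses. Over 0.0031 (25 N) the wood splits. It springs back when the push is taken away; the reading is noisy by some 0.3 mm
- cup: chrome toothbrush cup, 72 mm wide, 100 mm tall; a bystander, loose. Origin: centre of its underside
- soap_dish: frosted glass soap dish, 90 x 130 x 22 mm, with a bar of soap; a bystander, loose. Origin: centre of its underside
- lotion: blue lotion bottle, 56 mm wide, 150 mm tall; a bystander, loose. Origin: centre of its underside
- clipper: steel nail clipper, 60 x 13 x 10 mm, lying flat; a bystander, loose. Origin: centre of its underside
- hairbrush: round wooden hairbrush, about 200 mm long, 90 mm wide, lying bristles up; a bystander, loose. Origin: centre of its underside
Not all that is in view belongs to the job. Of the things that look like the knob, the smallest one is meant.

How it is judged (in metres and radians):
On the way, in this order (a step that is already met when the one before it is completed fails the run):
1. the knob's stud stands in the pilot hole, at least 12 mm deep (horizontal distance between stud_tip and hole below 0.004 m and z of stud_tip in the frame of hole below -0.012 m), for 0.1 s.
2. the stud, in the hole, has cut at least 4.2 rad (two thirds of a turn) of thread (all of step 1 and value of joint thread above 4.2 rad), for 0.1 s.
At the end, for the whole second after the job is handed in: The thread is cut by at least 4.2 rad, the stud stands in the pilot hole (tip within 4 mm of the hole's axis, at least 12 mm below the mouth), the knob is upright within 0.15 rad (9 degrees), at rest, released, and nothing presses on it (press under 0.8 mm) (all of step 2 and angle between knob's own z axis and vertical below 0.15 rad and linear speed of knob below 0.02 m/s and value of joint press below 0.0008 m and contact force between the fingers and knob below 0.1 N); the robot touches nothing.
It fails at once if the stud is pushed into the wood with more than 25 N (press over 3.1 mm) (value of joint press above 0.0031 m).
It fails at once if a bystander is moved more than 30 mm (distance of any of cup, soap_dish, lotion, clipper, hairbrush from where it was at the start of the episode above 0.03 m).
It also fails if it takes over 67 s, if anything falls off the work surface, if the arm or the gripper's body presses on something with over 40 N, if the wrist force passes 120 N, or if a joint passes its speed limit or range.

## Working session

There is one attempt and no reset: what is moved stays moved. The work goes in short steps, Python scripts to look and compute and a shell command to move; the robot and the scene stay as the last step left them, time stands still between calls to the robot, and variables do not carry over. Pictures are saved under pics/ and viewed, about 8 in all and at most 12, crops included, and the job is handed in when it is done.

```bash
ls; mkdir -p pics; python3 - <<'E'
from plant import r
import cv2,numpy as np
s=r.get_state();print(s)
for n in("scene","top"):
    im,d=r.capture(n);cv2.imwrite(f"pics/{n}0.png",im[...,::-1]);np.savez(f"/tmp/{n}0.npz",im=im,d=d,**r.camera_info(n))
    print(r.camera_info(n))
E
```

```text
pics
{'time_s': 0.0, 'joints': array([-5.25934955e+01,  2.05901250e+01,  6.33543923e-01, -1.98051958e-02,
       -7.01346480e+01, -1.65066294e+01]), 'qd': array([ 0.05075753, -0.08750921,  0.00494435, -0.01901344, -0.00910451,
        0.03921487]), 'joint_torque': array([-2.02676752e-04, -5.82715738e+01,  2.93034106e+01,  6.99654311e+00,
        6.91700276e-03, -1.61505550e-04]), 'tcp_pos': array([ 0.24060298, -0.63016298,  0.23663669]), 'eef_rot': array([ 1.79907240e+02, -8.07216060e-03, -1.59106863e+02]), 'contact_force': array([ 0.25385877, -0.20666034,  0.26793968]), 'moment': array([ 0.00769883,  0.03985604, -0.00586443]), 'gripper_width': 0.08799566945076796}
{'mtx': array([[466.88386298,   0.        , 269.56685394],
       [  0.        , 466.88386298, 214.48703083],
       [  0.        ,   0.        ,   1.        ]]), 'pose': array([[-0.15233332,  0.83565047, -0.52771474,  1.0546062 ],
       [ 0.988296  ,  0.12442112, -0.0882633 , -0.0129799 ],
       [-0.00809841, -0.53498381, -0.8448235 ,  0.88738728],
       [ 0.        ,  0.        ,  0.        ,  1.        ]])}
{'mtx': array([[525.79191667,   0.        , 282.2995458 ],
       [  0.        , 525.79191667, 212.87378907],
       [  0.        ,   0.        ,   1.        ]]), 'pose': array([[ 0.00814492, -0.99786391,  0.06481721,  0.47639775],
       [-0.99976486, -0.00942885, -0.01952735, -0.07401909],
       [ 0.02009679, -0.06464292, -0.99770607,  1.30338433],
       [ 0.        ,  0.        ,  0.        ,  1.        ]])}
```

View pics/top0.png

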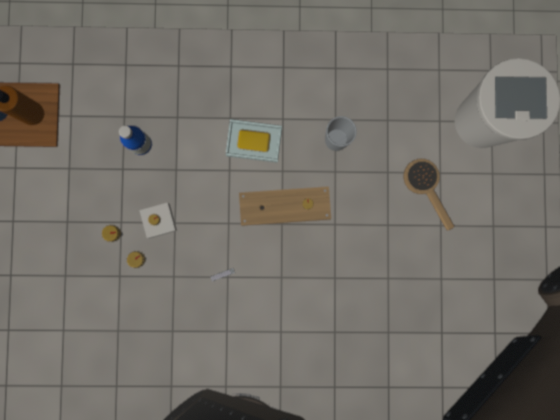

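View pics/scene0.png

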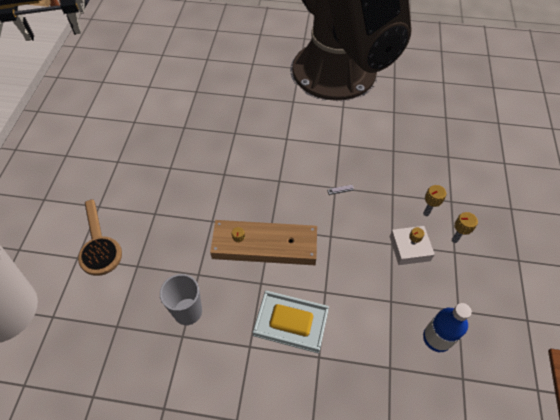

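Top view: the rack with its knob is at about (155,220), the hole at (262,208) and the finished knob at (308,204). Two bigger lookalike knobs stand at (111,233) and (135,259). Next I'll localise these.

```bash
cat >h.py <<'E'
import numpy as np,cv2
def ray(K,P,u,v,z):
    d=P[:3,:3]@np.linalg.solve(K,[u,v,1.]);o=P[:3,3];return (o+d*(z-o[2])/d[2])
def cents(mask,amin=8):
    n,l,s,c=cv2.connectedComponentsWithStats(mask.astype(np.uint8))
    return [(s[i,4],c[i].round(1),s[i,:4]) for i in range(1,n) if s[i,4]>=amin]
E
python3 - <<'E'
import numpy as np,cv2
from h import *
boxes={'top':dict(knob=(140,205,170,235),hole=(254,200,270,216),fin=(298,195,318,213)),'scene':dict(knob=(405,222,430,245),hole=(282,233,300,248),fin=(228,226,250,245))}
Z=dict(knob=.062+.008,hole=.03,fin=.052)
for n in boxes:
    f=np.load(f'/tmp/{n}0.npz');hsv=cv2.cvtColor(f['im'],cv2.COLOR_RGB2HSV)
    for k,(a,b,c,e) in boxes[n].items():
        h=hsv[b:e,a:c].astype(int)
        m=(h[...,2]<60) if k=='hole' else (h[...,1]>(120 if k=='knob' else 175))
        for A,ce,bb in cents(m,4):
            u,v=ce+[a,b];print(n,k,A,(u,v),bb[2:],ray(f['mtx'],f['pose'],u,v,Z[k]).round(4), f['d'][int(v),int(u)])
    # board mask -> orientation
    m=(hsv[...,0]>8)&(hsv[...,0]<25)&(hsv[...,1]>70)
    if n=='top':
        x=m[175:235,230:340].astype(np.uint8);c=max(cv2.findContours(x,0,2)[0],key=cv2.contourArea)
        p=cv2.boxPoints(cv2.minAreaRect(c))+[230,175]
        q=np.array([ray(f['mtx'],f['pose'],*t,.03) for t in p]);print(q.round(3),q.mean(0))
    print(hsv[219:223,152:157].tolist() if n=='top' else '')
f=np.load('/tmp/top0.npz');
P=f['pose'];K=f['mtx']
for u,v in [(154,220),(111,233),(135,259),(308,204),(148,230),(285,215)]:
    d=f['d'][v,u];print((u,v),(P[:3,:3]@(np.linalg.solve(K,[u,v,1])*d)+P[:3,3]).round(3))
E
```

```text
top knob 72 (np.float64(153.6), np.float64(219.1)) [10  9] [0.5391 0.2026 0.07  ] 1.2320697
[[ 0.607  0.008  0.03 ]
 [ 0.626 -0.21   0.03 ]
 [ 0.546 -0.216  0.03 ]
 [ 0.528  0.001  0.03 ]] [ 0.57677809 -0.1044045   0.03      ]
[[[21, 152, 129], [19, 155, 127], [16, 155, 125], [18, 154, 126], [20, 153, 128]], [[22, 150, 129], [21, 150, 129], [20, 153, 127], [21, 151, 128], [22, 151, 128]], [[22, 151, 128], [22, 150, 129], [22, 151, 128], [21, 150, 129], [22, 151, 127]], [[22, 149, 128], [22, 149, 128], [21, 150, 129], [22, 151, 127], [21, 148, 121]]]
scene knob 150 (np.float64(416.4), np.float64(234.4)) [14 14] [0.5474 0.2011 0.07  ] 0.9403267
scene hole 13 (np.float64(290.6), np.float64(240.4)) [4 4] [ 0.5762 -0.0491  0.03  ] 0.9926482
scene fin 15 (np.float64(236.9), np.float64(234.1)) [3 6] [ 0.5901 -0.1597  0.052 ] 0.96475834

(154, 220) [0.537 0.203 0.065]
(111, 233) [0.505 0.295 0.088]
(135, 259) [0.446 0.239 0.088]
(308, 204) [ 0.579 -0.16   0.056]
(148, 230) [0.515 0.225 0.029]
(285, 215) [ 0.554 -0.106  0.029]
```

```bash
cat >go.py <<'E'
# usage: go.py x y z -> remaining shift in tool units (25 mm)
import sys,numpy as np
from plant import r
from scipy.spatial.transform import Rotation as Ro
s=r.get_state();t=np.array(list(map(float,sys.argv[1:4])))
R=Ro.from_euler('xyz',s['eef_rot'],degrees=True).as_matrix()
print('t',round(s['time_s'],2),'tcp',s['tcp_pos'].round(4),'rot',s['eef_rot'].round(2),'j',s['joints'].round(1),'F',s['contact_force'].round(1),'w',round(s['gripper_width'],4))
print('units',(R.T@(t-s['tcp_pos'])/.025).round(2))
E
A='[{"x":-0.85,"y":1},{"x":-0.85,"y":1},{"x":-0.85,"y":1},{"x":-0.85,"y":1},{"x":-0.85,"y":1}]'
python3 -m inch '[{"x":-0.85,"y":1},{"x":-0.85,"y":1},{"x":-0.85,"y":1},{"x":-0.85,"y":1},{"x":-0.85,"y":1}]'
python3 -m inch '[{"x":-0.85,"y":1},{"x":-0.85,"y":1},{"x":-0.85,"y":1},{"x":-0.85,"y":1},{"x":-0.85,"y":1}]'
python3 -m inch '[{"x":-0.85,"y":1},{"x":-0.85,"y":1},{"x":-0.85,"y":1},{"x":-0.85,"y":1},{"x":-0.85,"y":1}]'
python3 go.py .53 .20 .237
```

```text
t 0.1 tcp [ 0.2406 -0.6302  0.2367] rot [ 1.7991e+02 -1.0000e-02 -1.5910e+02] j [-52.6  20.6   0.6  -0.  -70.1 -16.5] F [-0.4 -0.2 -1.1] w 0.0878
units [-2.266e+01  2.690e+01  2.000e-02]validation failed for argument at $[0]...
validation failed for argument at $[0]...
validation failed for argument at $[0]...
```

All four keys seem to be required in each row.

```bash

python3 -m inch '[{"x":-0.85,"y":1,"z":0,"yaw":0},{"x":-0.85,"y":1,"z":0,"yaw":0},{"x":-0.85,"y":1,"z":0,"yaw":0},{"x":-0.85,"y":1,"z":0,"yaw":0},{"x":-0.85,"y":1,"z":0,"yaw":0}]'
python3 go.py .53 .20 .237
python3 -m inch '[{"x":-0.85,"y":1,"z":0,"yaw":0},{"x":-0.85,"y":1,"z":0,"yaw":0},{"x":-0.85,"y":1,"z":0,"yaw":0},{"x":-0.85,"y":1,"z":0,"yaw":0},{"x":-0.85,"y":1,"z":0,"yaw":0}]' 
python3 go.py .53 .20 .237
```

```text
time_s: 0.52
tcp_pos: [0.2936, -0.474, 0.2312]
eef_rot: [179.5, -0.2, -159.6]
contact_force: [0.6, 0.6, -0.4]
gripper_width: 0.0876
t 0.52 tcp [ 0.2936 -0.474   0.2312] rot [ 179.51   -0.22 -159.56] j [-38.2  10.1 -14.4  -0.1 -66.  -31.4] F [ 0.6  0.6 -0.4] w 0.0876
units [-18.28  21.96  -0.11]
time_s: 0.93
tcp_pos: [0.3494, -0.3116, 0.2302]
eef_rot: [179.4, -0.3, -159.7]
contact_force: [1.4, 0.2, -0.3]
gripper_width: 0.0877
t 0.93 tcp [ 0.3494 -0.3116  0.2302] rot [ 179.35   -0.29 -159.66] j [-17.8   1.5 -24.4  -0.4 -64.8 -51.7] F [ 1.4  0.2 -0.3] w 0.0877
units [-13.88  16.68  -0.15]
```

```bash

python3 -m inch '[{"x":-0.85,"y":1,"z":0,"yaw":0},{"x":-0.85,"y":1,"z":0,"yaw":0},{"x":-0.85,"y":1,"z":0,"yaw":0},{"x":-0.85,"y":1,"z":0,"yaw":0},{"x":-0.85,"y":1,"z":0,"yaw":0}]' >/dev/null
python3 -m inch '[{"x":-0.85,"y":1,"z":0,"yaw":0},{"x":-0.85,"y":1,"z":0,"yaw":0},{"x":-0.85,"y":1,"z":0,"yaw":0},{"x":-0.85,"y":1,"z":0,"yaw":0},{"x":-0.85,"y":1,"z":0,"yaw":0}]' >/dev/null
python3 go.py .53 .20 .237
python3 -m inch '[{"x":-0.85,"y":1,"z":0,"yaw":0},{"x":-0.85,"y":1,"z":0,"yaw":0},{"x":-0.85,"y":1,"z":0,"yaw":0},{"x":-0.85,"y":1,"z":0,"yaw":0},{"x":0,"y":0,"z":0,"yaw":-1}]'>/dev/null 
python3 go.py .53 .20 .237
```

```text
t 1.77 tcp [0.4613 0.0135 0.2321] rot [ 179.27   -0.21 -159.66] j [ 25.6   0.5 -24.9  -0.8 -64.8 -94.9] F [ 0.9  0.1 -0.2] w 0.0872
units [-5.17  6.04 -0.14]
t 2.18 tcp [0.5077 0.1482 0.2321] rot [ 1.7923e+02 -1.7000e-01 -1.5550e+02] j [  36.9    7.2  -17.6   -0.9  -65.3 -102.1] F [ 0.6 -0.1 -0.1] w 0.0877
units [-1.67  1.52 -0.18]
```

```bash

python3 -m inch '[{"x":0,"y":0,"z":0,"yaw":-1},{"x":0,"y":0,"z":0,"yaw":-1},{"x":0,"y":0,"z":0,"yaw":-1},{"x":0,"y":0,"z":0,"yaw":-1},{"x":0,"y":0,"z":0,"yaw":-1}]'>/dev/null 
python3 -m inch '[{"x":0,"y":0,"z":0,"yaw":-1},{"x":0,"y":0,"z":0,"yaw":-1},{"x":0,"y":0,"z":0,"yaw":-1},{"x":0,"y":0,"z":0,"yaw":-1},{"x":0,"y":0,"z":0,"yaw":-1}]'>/dev/null 
python3 go.py .53 .20 .237
```

```text
t 3.02 tcp [0.5054 0.1511 0.2271] rot [ 1.7895e+02 -4.0000e-02 -1.1322e+02] j [ 37.3   7.6 -17.7  -1.  -65.3 -60.1] F [-0.4  0.6 -0. ] w 0.0877
units [-2.19 -0.13 -0.4 ]
```

```bash

python3 -m inch '[{"x":0,"y":0,"z":-0.02,"yaw":-1},{"x":0,"y":0,"z":-0.02,"yaw":-1},{"x":0,"y":0,"z":-0.02,"yaw":-1},{"x":0,"y":0,"z":-0.02,"yaw":-1},{"x":0,"y":0,"z":-0.02,"yaw":-1}]'>/dev/null 
python3 -m inch '[{"x":0,"y":0,"z":-0.02,"yaw":-1},{"x":0,"y":0,"z":-0.02,"yaw":-1},{"x":0,"y":0,"z":-0.02,"yaw":-1},{"x":0,"y":0,"z":-0.02,"yaw":-1},{"x":0,"y":0,"z":-0.02,"yaw":-1}]'>/dev/null 
python3 -m inch '[{"x":0,"y":0,"z":-0.02,"yaw":-1},{"x":0,"y":0,"z":-0.02,"yaw":-1},{"x":0,"y":0,"z":-0.02,"yaw":-1},{"x":0,"y":0,"z":-0.02,"yaw":-1},{"x":0,"y":0,"z":-0.02,"yaw":-1}]'>/dev/null 
python3 -m inch '[{"x":0,"y":0,"z":-0.02,"yaw":-1},{"x":0,"y":0,"z":-0.02,"yaw":-1},{"x":0,"y":0,"z":-0.02,"yaw":-1},{"x":0,"y":0,"z":-0.02,"yaw":-1},{"x":0,"y":0,"z":-0.02,"yaw":-1}]'>/dev/null 
python3 -m inch '[{"x":0,"y":0,"z":-0.02,"yaw":-1},{"x":0,"y":0,"z":-0.02,"yaw":-1},{"x":0,"y":0,"z":-0.02,"yaw":-1},{"x":0,"y":0,"z":-0.02,"yaw":-1},{"x":0,"y":0,"z":-0.02,"yaw":-1}]'>/dev/null 
python3 go.py .53 .20 .237
python3 -m inch '[{"x":0,"y":0,"z":-0.02,"yaw":-1},{"x":0,"y":0,"z":-0.02,"yaw":-1},{"x":0,"y":0,"z":-0.02,"yaw":-1},{"x":0,"y":0,"z":-0.02,"yaw":-1},{"x":0,"y":0,"z":-0.02,"yaw":-1}]'>/dev/null 
python3 -m inch '[{"x":0,"y":0,"z":-0.02,"yaw":-1},{"x":0,"y":0,"z":-0.02,"yaw":-1},{"x":0,"y":0,"z":-0.02,"yaw":-1},{"x":0,"y":0,"z":-0.02,"yaw":-1},{"x":0,"y":0,"z":-0.02,"yaw":-1}]'>/dev/null 
python3 -m inch '[{"x":0,"y":0,"z":-0.02,"yaw":-1},{"x":0,"y":0,"z":-0.02,"yaw":-1},{"x":0,"y":0,"z":-0.02,"yaw":-1},{"x":0,"y":0,"z":-0.02,"yaw":-1},{"x":0,"y":0,"z":-0.02,"yaw":-1}]'>/dev/null 
python3 -m inch '[{"x":0,"y":0,"z":-0.02,"yaw":-1},{"x":0,"y":0,"z":-0.02,"yaw":-1},{"x":0,"y":0,"z":-0.02,"yaw":-1},{"x":0,"y":0,"z":-0.02,"yaw":-1},{"x":0,"y":0,"z":-0.02,"yaw":-1}]'>/dev/null 
python3 go.py .53 .20 .237
```

```text
t 5.1 tcp [0.4987 0.1479 0.2312] rot [179.67   1.97  -8.15] j [ 37.3   7.4 -17.3  -1.3 -66.9  45.1] F [-0.4 -0.9 -0.1] w 0.0874
units [ 0.94 -2.24 -0.28]
t 6.77 tcp [0.4936 0.1456 0.2347] rot [-177.39    1.04   75.94] j [ 37.2   7.2 -16.9  -1.5 -68.3 129.3] F [-0.6 -0.2 -0.2] w 0.0874
units [ 2.46  0.88 -0.18]
```

```bash
cat >>go.py <<'E'
print('tilt deg world (tool z xy)',np.degrees(R[:2,2]).round(2))
E
python3 -m inch '[{"x":0.85,"y":0.3,"z":0,"yaw":-1},{"x":0.8,"y":0.3,"z":0,"yaw":-1},{"x":0.6,"y":0.3,"z":0,"yaw":-1},{"x":0,"y":0,"z":0,"yaw":0}]'>/dev/null
python3 go.py .540 .2025 .10
python3 - <<'E'
from plant import r
import cv2,numpy as np
c=r.camera_info("wrist");im,d=r.capture("wrist");cv2.imwrite("pics/w1.png",im[...,::-1]);np.savez("/tmp/w1.npz",im=im,d=d,**c)
E
```

```text
t 7.1 tcp [0.5257 0.1976 0.2322] rot [-177.15    0.44   88.7 ] j [ 39.5  11.9 -11.5  -1.6 -69.1 139.8] F [-0.6 -0.6  0.1] w 0.0874
units [0.25 0.83 5.25]
tilt deg world (tool z xy) [-2.86 -0.38]
```

View pics/w1.png

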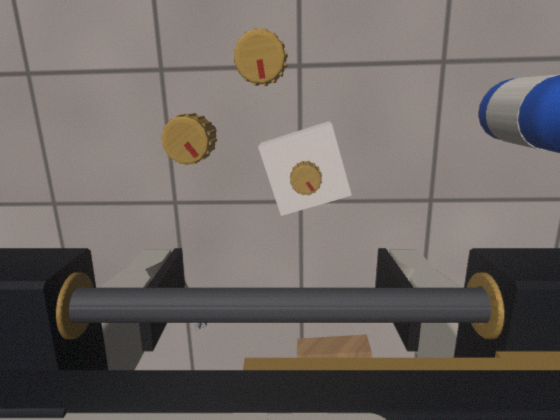

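The wrist view shows the knob at about (306,178) on the tilted white rack, with the big decoys at (260,57) and (189,138).

```bash
cat >knob.py <<'E'
import sys
from h import *
f=np.load(sys.argv[1]);a,b,c,e=map(int,sys.argv[2:6]);z=float(sys.argv[6])
hsv=cv2.cvtColor(f['im'],cv2.COLOR_RGB2HSV)[b:e,a:c].astype(int)
m=(hsv[...,1]>110)
A,ce,bb=max(cents(m),key=lambda t:t[0])
print(A,ce+[a,b],bb)
ct=max(cv2.findContours(m.astype(np.uint8),0,2)[0],key=cv2.contourArea);(u,v),rad=cv2.minEnclosingCircle(ct);u+=a;v+=b
print('circ',u,v,rad,'@z',ray(f['mtx'],f['pose'],u,v,z).round(4))
E
python3 knob.py /tmp/w1.npz 285 155 330 200 .065; python3 - <<'E'
import numpy as np
f=np.load('/tmp/w1.npz');P=f['pose'];print(P.round(3))
for u,v in[(300,172),(275,150),(340,190),(260,57)]:
    print((P[:3,:3]@np.linalg.solve(f['mtx'],[u,v,1])*f['d'][v,u]+P[:3,3]).round(4))
E
```

```text
762 [305.5 177.7] [ 6  7 30 32]
circ 305.5 177.53448295593262 15.923986434936523 @z [0.5406 0.2064 0.065 ]
[[ 0.999 -0.008 -0.053  0.536]
 [-0.023 -0.959 -0.283  0.274]
 [-0.049  0.283 -0.958  0.379]
 [ 0.     0.     0.     1.   ]]
[0.536  0.2121 0.0697]
[0.5132 0.2252 0.031 ]
[0.5734 0.1867 0.031 ]
[0.5082 0.2999 0.0908]
```

```bash

python3 -m inch '[{"x":0.1,"y":0.15,"z":1,"yaw":0},{"x":0.1,"y":0.15,"z":1,"yaw":0},{"x":0,"y":0.15,"z":1,"yaw":0},{"x":0,"y":0.15,"z":1,"yaw":0},{"x":0,"y":0.15,"z":1,"yaw":0}]'>/dev/null
python3 go.py .541 .2045 .051
python3 - <<'E'
from plant import r
import cv2,numpy as np
c=r.camera_info("wrist");im,d=r.capture("wrist");cv2.imwrite("pics/w2.png",im[...,::-1]);np.savez("/tmp/w2.npz",im=im,d=d,**c)
E
```

```text
t 7.57 tcp [0.5396 0.2008 0.1083] rot [-1.7764e+02  1.3000e-01  8.8130e+01] j [ 38.9  19.2 -19.1  -1.8 -53.6 140.3] F [ 0.3 -0.2  0.3] w 0.0876
units [0.16 0.14 2.29]
tilt deg world (tool z xy) [-2.37 -0.05]
```

View pics/w2.png

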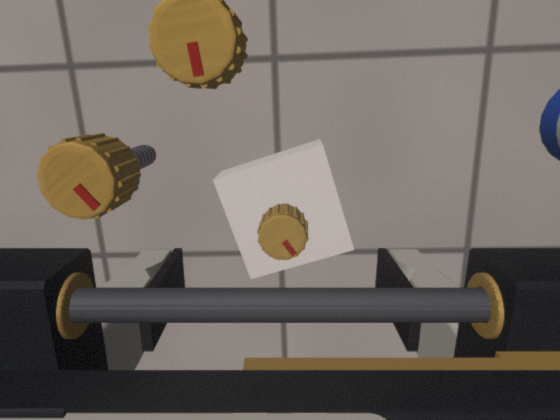

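The knob is at about (284,233), nearly centred between the fingers (column 280). Now down to the grip.

```bash
python3 knob.py /tmp/w2.npz 250 200 315 265 .062
python3 -m inch '[{"x":0.08,"y":0.08,"z":0.75,"yaw":0},{"x":0.08,"y":0.08,"z":0.75,"yaw":0},{"x":0,"y":0,"z":0.6,"yaw":0}]'>/dev/null
python3 go.py .541 .2045 .051
```

```text
2058 [282.3 232. ] [ 8  4 50 55]
circ 282.5 231.1666660308838 27.391298294067383 @z [0.5405 0.2062 0.062 ]
t 7.87 tcp [0.5386 0.2015 0.0506] rot [-177.28    0.38   87.81] j [ 39.   23.4 -21.9  -2.1 -47.1 140.3] F [0.2 0.1 0.3] w 0.0877
units [ 0.13  0.09 -0.02]
tilt deg world (tool z xy) [-2.73 -0.27]
```

```bash

python3 -m inch '[{"x":0.17,"y":0.09,"z":0,"yaw":0},{"x":0.03,"y":0.02,"z":0,"yaw":0}]' >/dev/null
python3 go.py .541 .2055 .051
python3 -m inch '[{"x":0,"y":0,"z":0,"yaw":0},{"x":0,"y":0,"z":0,"yaw":0},{"x":0,"y":0,"z":0,"yaw":0},{"x":0,"y":0,"z":0,"yaw":0},{"x":0,"y":0,"z":0,"yaw":0}]' -1 55
python3 go.py .541 .2055 .051
```

```text
t 8.03 tcp [0.5396 0.2046 0.0486] rot [-177.01    0.6    87.66] j [ 39.1  23.8 -21.4  -2.1 -47.4 140. ] F [1.3 1.  0. ] w 0.0875
units [ 0.04  0.05 -0.1 ]
tilt deg world (tool z xy) [-3.01 -0.47]
time_s: 8.45
tcp_pos: [0.5416, 0.206, 0.054]
eef_rot: [-177.3, 0.4, 87.6]
contact_force: [-0.3, 0.1, 0.1]
gripper_width: 0.06
t 8.45 tcp [0.5416 0.206  0.054 ] rot [-177.3     0.39   87.63] j [ 39.1  23.4 -21.1  -2.  -47.7 139.9] F [-0.3  0.1  0.1] w 0.06
units [-0.02 -0.02  0.12]
tilt deg world (tool z xy) [-2.72 -0.28]
```

```bash

python3 -m inch '[{"x":0,"y":0,"z":0.12,"yaw":0},{"x":0,"y":0,"z":0,"yaw":0},{"x":0,"y":0,"z":0,"yaw":0},{"x":0,"y":0,"z":0,"yaw":0},{"x":0,"y":0,"z":0,"yaw":0}]' -1 55 >/dev/null
python3 -m inch '[{"x":0,"y":0,"z":0.04,"yaw":0},{"x":0,"y":0,"z":0,"yaw":0},{"x":0,"y":0,"z":0,"yaw":0},{"x":0,"y":0,"z":0,"yaw":0}]' -1 55
python3 go.py .541 .2055 .051
```

```text
time_s: 9.2
tcp_pos: [0.5418, 0.2062, 0.0518]
eef_rot: [-177.4, 0.3, 87.7]
contact_force: [-1.1, 0.8, 1.1]
gripper_width: 0.0246
t 9.2 tcp [0.5418 0.2062 0.0518] rot [-177.39    0.33   87.65] j [ 39.2  23.6 -21.3  -2.  -47.3 139.9] F [-1.1  0.8  1.1] w 0.0246
units [-0.03 -0.03  0.03]
tilt deg world (tool z xy) [-2.62 -0.22]
```

```bash

python3 -m inch '[{"x":0,"y":-0.02,"z":-0.5,"yaw":0},{"x":0,"y":-0.02,"z":-0.6,"yaw":0},{"x":0,"y":0,"z":-0.8,"yaw":0},{"x":0,"y":0,"z":-0.8,"yaw":0},{"x":0,"y":0,"z":-0.3,"yaw":0}]' 
python3 go.py .574 -.0495 .12
python3 -m inch '[{"x":-1,"y":0.1,"z":0,"yaw":0},{"x":-1,"y":0.1,"z":0,"yaw":0},{"x":-1,"y":0.1,"z":0,"yaw":0},{"x":-1,"y":0.1,"z":0,"yaw":0},{"x":-1,"y":0.1,"z":0,"yaw":0}]' >/dev/null
python3 go.py .574 -.0495 .12
```

```text
time_s: 9.62
tcp_pos: [0.543, 0.2057, 0.1251]
eef_rot: [-177.1, 0.5, 87.6]
contact_force: [0.3, -0.4, -0.6]
gripper_width: 0.0251
t 9.62 tcp [0.543  0.2057 0.1251] rot [-177.11    0.54   87.61] j [ 39.   18.9 -16.9  -1.8 -56.7 139.6] F [ 0.3 -0.4 -0.6] w 0.0251
units [-10.15   1.68   0.22]
tilt deg world (tool z xy) [-2.91 -0.42]
t 10.03 tcp [0.5518 0.0816 0.1257] rot [-177.34    0.31   87.98] j [ 27.8  16.8 -20.2  -1.3 -55.5 150.9] F [ 0.5 -1.2  0.1] w 0.0247
units [-5.21  1.08  0.21]
tilt deg world (tool z xy) [-2.67 -0.22]
```

```bash

python3 -m inch '[{"x":-1,"y":0.25,"z":0,"yaw":0},{"x":-1,"y":0.25,"z":0,"yaw":0},{"x":-1,"y":0.25,"z":0,"yaw":0},{"x":-0.2,"y":0.1,"z":0,"yaw":0},{"x":0,"y":0,"z":0,"yaw":0}]' >/dev/null
python3 go.py .574 -.0495 .12
python3 - <<'E'
from plant import r
import cv2,numpy as np
c=r.camera_info("wrist");im,d=r.capture("wrist");cv2.imwrite("pics/w3.png",im[...,::-1]);np.savez("/tmp/w3.npz",im=im,d=d,**c)
E
```

```text
t 10.45 tcp [ 0.5684 -0.0071  0.1216] rot [-177.13    0.34   87.75] j [ 18.5  18.1 -19.1  -0.9 -55.6 159.7] F [0.  1.4 0.3] w 0.0251
units [-1.68  0.29  0.06]
tilt deg world (tool z xy) [-2.88 -0.22]
```

View pics/w3.png

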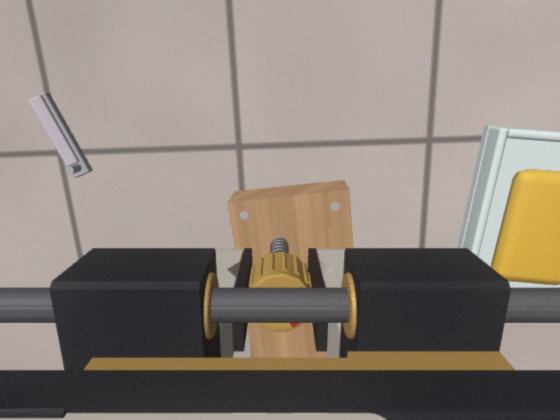

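The stud tip shows at (279,245), and the gripper hides the hole. I'll move past it so both the hole and the tip are in view.

```bash

python3 -m inch '[{"x":-0.9,"y":0.05,"z":-0.05,"yaw":0},{"x":-0.9,"y":0.05,"z":-0.05,"yaw":0},{"x":-0.9,"y":0.05,"z":0,"yaw":0},{"x":-0.3,"y":0.1,"z":0,"yaw":0},{"x":0,"y":0,"z":0,"yaw":0}]' >/dev/null
python3 go.py .574 -.0495 .12
python3 - <<'E'
from plant import r
import cv2,numpy as np
c=r.camera_info("wrist");im,d=r.capture("wrist");cv2.imwrite("pics/w4.png",im[...,::-1]);np.savez("/tmp/w4.npz",im=im,d=d,**c)
E
```

```text
t 10.92 tcp [ 0.5713 -0.0793  0.1223] rot [-177.02    0.3    88.02] j [ 11.3  18.8 -18.1  -0.5 -56.1 167. ] F [ 0.8  0.9 -0.3] w 0.0245
units [1.2  0.07 0.08]
tilt deg world (tool z xy) [-2.99 -0.19]
```

View pics/w4.png

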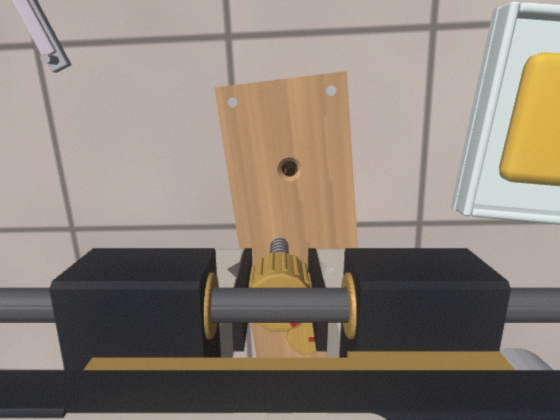

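```bash
python3 - <<'E'
from h import *
f=np.load('/tmp/w4.npz');im=f['im'];K,P=f['mtx'],f['pose']
hsv=cv2.cvtColor(im,cv2.COLOR_RGB2HSV).astype(int)
w=hsv[150:190,270:310]; m=(w[...,2]<90)
for A,c,b in cents(m): print('hole',A,c+[270,150],b,ray(K,P,*(c+[270,150]),.03).round(4))
g=hsv[225:260,262:298];m=(g[...,1]<60)&(g[...,2]<130)
for A,c,b in cents(m): print('stud',A,c+[262,225],b+[262,225,0,0])
for v in (242,243,244): print(ray(K,P,279,v,.079).round(4))
a,b=[ray(K,P,*p,.03) for p in((217,88),(346,73))];print(a,b,np.hypot(*(a-b)[:2]))
E
```

```text
hole 189 [288.6 167.5] [11 10 16 16] [ 0.5744 -0.0476  0.03  ]
stud 196 [279.1 245.5] [270 238  19  15]
[ 0.5698 -0.0791  0.079 ]
[ 0.5697 -0.0796  0.079 ]
[ 0.5697 -0.0802  0.079 ]
[0.53226296 0.00240175 0.03      ] [0.61001513 0.00810651 0.03      ] 0.07796116258182893
```

```bash
python3 -c "
import cv2;a=cv2.imread('pics/w4.png')[150:340,220:340];cv2.imwrite('pics/w4c.png',cv2.resize(a,None,fx=3,fy=3,interpolation=cv2.INTER_CUBIC))"
```

```text
(no output)
```

View pics/w4c.png

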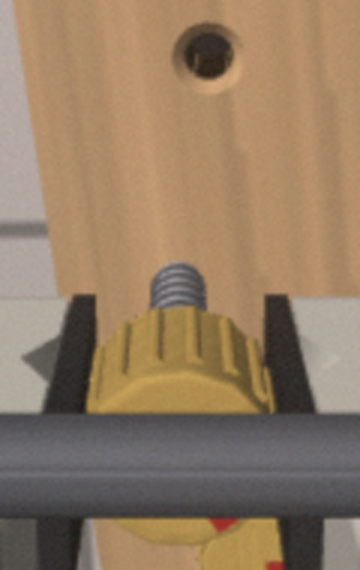

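```bash

python3 -m inch '[{"x":0.7,"y":0.1,"z":0.1,"yaw":0},{"x":0.6,"y":0.1,"z":0.5,"yaw":0},{"x":0.1,"y":0.05,"z":0.6,"yaw":0},{"x":0,"y":0,"z":0.3,"yaw":0}]' >/dev/null
python3 go.py .576 -.047 .082
```

```text
t 11.3 tcp [ 0.5783 -0.0381  0.085 ] rot [-177.29    0.2    88.1 ] j [ 15.2  21.3 -20.   -0.8 -51.4 163.4] F [-0.9 -0.2 -1.1] w 0.0249
units [-0.36 -0.07  0.13]
tilt deg world (tool z xy) [-2.72 -0.11]
```

```bash

python3 -m inch '[{"x":-0.36,"y":-0.06,"z":0.13,"yaw":0},{"x":0,"y":0,"z":0,"yaw":0}]' >/dev/null
python3 go.py .576 -.047 .082
python3 -m inch '[{"x":-0.03,"y":0,"z":0,"yaw":0},{"x":0,"y":0,"z":0,"yaw":0}]' >/dev/null
python3 go.py .576 -.047 .082
python3 - <<'E'
from plant import r
import cv2,numpy as np
out=[]
for n,(a,b,c,e),k in(("wrist",(230,180,330,300),4),("scene",(240,180,340,280),4)):
    ci=r.camera_info(n);im,d=r.capture(n);np.savez(f"/tmp/{n}5.npz",im=im,d=d,**ci)
    out.append(cv2.resize(im[b:e,a:c,::-1],(400,480 if n=='wrist' else 400),interpolation=cv2.INTER_CUBIC))
out[1]=cv2.copyMakeBorder(out[1],0,80,0,0,0)
cv2.imwrite("pics/c5.png",np.hstack(out))
E
```

```text
t 11.47 tcp [ 0.575  -0.045   0.0799] rot [-177.11    0.22   88.3 ] j [ 14.5  21.5 -20.5  -0.8 -50.9 164.2] F [-0.3  0.9 -1. ] w 0.0247
units [-0.08  0.04 -0.09]
tilt deg world (tool z xy) [-2.9  -0.13]
t 11.63 tcp [ 0.5749 -0.0457  0.0803] rot [-177.1     0.23   88.31] j [ 14.5  21.5 -20.5  -0.8 -50.9 164.3] F [-0.3  0.2 -0.5] w 0.0248
units [-0.05  0.04 -0.07]
tilt deg world (tool z xy) [-2.91 -0.15]
```

View pics/c5.png

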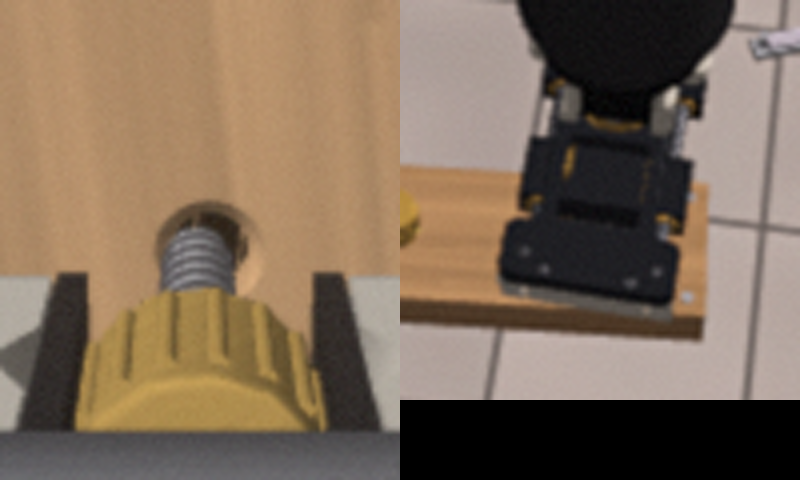

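The stud is over the hole and needs about +1.5 mm in x and −1.5 mm in y (target TCP .5764, −.0473). Correcting, then lowering.

```bash

python3 -m inch '[{"x":-0.07,"y":0.07,"z":0,"yaw":0},{"x":0,"y":0,"z":0,"yaw":0}]' >/dev/null
python3 go.py .5764 -.0473 .070
python3 -m inch '[{"x":0,"y":0.02,"z":0.15,"yaw":0},{"x":0,"y":0.02,"z":0.15,"yaw":0},{"x":0,"y":0,"z":0,"yaw":0}]' >/dev/null
python3 go.py .5764 -.0473 .070
```

```text
t 11.9 tcp [ 0.5776 -0.0478  0.0814] rot [-177.23    0.21   88.29] j [ 14.2  21.6 -20.2  -0.7 -51.  164.5] F [ 0.5 -0.4 -0.5] w 0.025
units [ 0.02 -0.03  0.46]
tilt deg world (tool z xy) [-2.77 -0.12]
t 12.15 tcp [ 0.579  -0.0481  0.074 ] rot [-1.7734e+02  1.7000e-01  8.8230e+01] j [ 14.1  22.1 -20.4  -0.7 -50.  164.6] F [ 0.3  0.6 -0.8] w 0.0244
units [ 0.03 -0.1   0.17]
tilt deg world (tool z xy) [-2.66 -0.09]
```

```bash

python3 -m inch '[{"x":0.02,"y":-0.1,"z":-0.03,"yaw":0},{"x":0,"y":0,"z":0,"yaw":0}]' >/dev/null
python3 go.py .5764 -.0473 .070
python3 -m inch '[{"x":0,"y":-0.01,"z":0.12,"yaw":0},{"x":0,"y":-0.01,"z":0.12,"yaw":0}]' >/dev/null
python3 go.py .5764 -.0473 .067
python3 -m inch '[{"x":0,"y":0,"z":0.1,"yaw":0},{"x":0,"y":0,"z":0.1,"yaw":0}]' >/dev/null
python3 go.py .5764 -.0473 .067
```

```text
t 12.32 tcp [ 0.5761 -0.0477  0.0744] rot [-177.28    0.19   88.21] j [ 14.3  21.9 -20.8  -0.7 -50.  164.4] F [-0.2 -0.5 -0.4] w 0.0247
units [0.02 0.02 0.17]
tilt deg world (tool z xy) [-2.72 -0.11]
t 12.48 tcp [ 0.5755 -0.0476  0.0687] rot [-177.34    0.18   88.23] j [ 14.3  22.2 -21.2  -0.7 -49.2 164.4] F [-0.7 -0.1 -0.8] w 0.0248
units [0.01 0.04 0.06]
tilt deg world (tool z xy) [-2.66 -0.1 ]
t 12.65 tcp [ 0.5752 -0.0475  0.0631] rot [-177.35    0.18   88.24] j [ 14.3  22.6 -21.5  -0.8 -48.5 164.4] F [-0.1 -0.5 -1. ] w 0.0249
units [ 0.01  0.04 -0.16]
tilt deg world (tool z xy) [-2.65 -0.1 ]
```

It's in the hole: the tip is about 10 mm below the mouth with no side force. Feeling for the bottom.

```bash
for i in 1; do
python3 -m inch '[{"x":0,"y":0.02,"z":0.1,"yaw":0},{"x":0,"y":0.01,"z":0.1,"yaw":0}]' |egrep 'tcp_p|force'
python3 -m inch '[{"x":0,"y":0.01,"z":0.06,"yaw":0}]'|egrep 'tcp_p|force'
python3 -m inch '[{"x":0,"y":0.01,"z":0.06,"yaw":0}]'|egrep 'tcp_p|force'; done; python3 go.py .5764 -.0473 .055
```

```text
tcp_pos: [0.5756, -0.0475, 0.0574]
contact_force: [0.4, -1.2, -0.2]
tcp_pos: [0.5757, -0.0476, 0.0555]
contact_force: [-0.9, 0.2, 5.0]
tcp_pos: [0.5759, -0.0477, 0.0543]
contact_force: [-3.5, 0.8, 11.4]
t 12.98 tcp [ 0.5759 -0.0477  0.0543] rot [-177.3     0.21   88.27] j [ 14.3  23.3 -21.8  -0.7 -47.5 164.5] F [-3.5  0.8 11.4] w 0.025
units [ 0.02  0.02 -0.03]
tilt deg world (tool z xy) [-2.71 -0.13]
```

```bash

python3 -m inch '[{"x":0,"y":0,"z":0.04,"yaw":0.5}]'|egrep 'tcp_p|force|rot'
python3 -m inch '[{"x":0,"y":0,"z":0.03,"yaw":1}]'|egrep 'tcp_p|force|rot'
python3 -m inch '[{"x":0,"y":0,"z":0.02,"yaw":1}]'|egrep 'tcp_p|force|rot'
python3 -c "
from plant import r
print(r.get_state()['moment'])"
```

```text
tcp_pos: [0.576, -0.0478, 0.054]
eef_rot: [-177.3, 0.3, 86.3]
contact_force: [-4.2, 0.9, 12.2]
tcp_pos: [0.5761, -0.0478, 0.0542]
eef_rot: [-177.4, 0.5, 82.3]
contact_force: [-3.9, 2.2, 11.4]
tcp_pos: [0.5762, -0.0478, 0.0546]
eef_rot: [-177.4, 0.7, 78.2]
contact_force: [-2.3, 0.9, 8.6]
[ 0.46660552  1.16835096 -0.01115176]
```

```bash

python3 -m inch '[{"x":0,"y":0,"z":0.06,"yaw":1}]'|egrep 'tcp_p|force|rot'
python3 -m inch '[{"x":0,"y":0,"z":0.06,"yaw":1}]'|egrep 'tcp_p|force|rot'
python3 -m inch '[{"x":0,"y":0,"z":0.06,"yaw":1}]'|egrep 'tcp_p|force|rot'
python3 -c "
from plant import r
print(r.get_state()['moment'],r.get_state()['joints'])"
```

```text
tcp_pos: [0.5765, -0.0477, 0.0543]
eef_rot: [-177.5, 0.9, 74.0]
contact_force: [-3.3, 0.5, 11.6]
tcp_pos: [0.5766, -0.0477, 0.054]
eef_rot: [-177.6, 1.1, 69.8]
contact_force: [-5.0, 0.4, 12.9]
tcp_pos: [0.5767, -0.0477, 0.0539]
eef_rot: [-177.8, 1.3, 65.7]
contact_force: [-4.8, 1.5, 13.8]
[ 0.47516081  2.02174352 -0.03166029] [ 14.34277813  23.32533277 -21.94250358  -0.56777973 -47.27082779
 141.67721782]
```

```bash

python3 -m inch '[{"x":0,"y":-0.02,"z":0.08,"yaw":1}]'|egrep 'tcp_p|force|rot'
python3 -m inch '[{"x":0,"y":-0.02,"z":0.08,"yaw":1}]'|egrep 'tcp_p|force|rot'
python3 -m inch '[{"x":0,"y":-0.02,"z":0.07,"yaw":1}]'|egrep 'tcp_p|force|rot'
python3 -m inch '[{"x":0,"y":-0.02,"z":0.07,"yaw":1}]'|egrep 'tcp_p|force|rot'
python3 go.py .5764 -.0473 .055
python3 -c "
from plant import r
print(r.get_state()['moment'])"
```

```text
tcp_pos: [0.5767, -0.0476, 0.0536]
eef_rot: [-177.9, 1.4, 61.5]
contact_force: [-3.8, 1.1, 16.3]
tcp_pos: [0.5768, -0.0476, 0.0534]
eef_rot: [-178.1, 1.5, 57.3]
contact_force: [-4.0, -0.1, 16.7]
tcp_pos: [0.5769, -0.0475, 0.0535]
eef_rot: [-178.3, 1.6, 53.2]
contact_force: [-3.9, -1.3, 13.5]
tcp_pos: [0.5769, -0.0475, 0.0535]
eef_rot: [-178.5, 1.7, 49.0]
contact_force: [-3.1, -1.2, 14.2]
t 13.82 tcp [ 0.5769 -0.0475  0.0535] rot [-178.53    1.74   49.03] j [ 14.5  23.2 -22.3  -0.3 -46.7 124.7] F [-3.1 -1.2 14.2] w 0.0247
units [-0.01 -0.02 -0.06]
tilt deg world (tool z xy) [-2.25 -0.35]
[-0.54566073  1.73420018  0.03441483]
```

```bash

python3 -m inch '[{"x":0,"y":-0.02,"z":0.085,"yaw":1},{"x":0,"y":-0.02,"z":0.085,"yaw":1}]'|egrep 'tcp_p|force|rot'
python3 -m inch '[{"x":0,"y":-0.02,"z":0.085,"yaw":1},{"x":0,"y":-0.02,"z":0.085,"yaw":1}]'|egrep 'tcp_p|force|rot'
python3 -m inch '[{"x":0,"y":-0.02,"z":0.085,"yaw":1},{"x":0,"y":-0.02,"z":0.085,"yaw":1}]'|egrep 'tcp_p|force|rot'
python3 -c "
from plant import r
print(r.get_state()['moment'])"
```

```text
tcp_pos: [0.5771, -0.0476, 0.0531]
eef_rot: [-179.0, 1.9, 40.7]
contact_force: [-4.4, -0.7, 17.2]
tcp_pos: [0.5772, -0.0477, 0.0529]
eef_rot: [-179.4, 1.9, 32.4]
contact_force: [-5.7, -1.2, 17.6]
tcp_pos: [0.5772, -0.0479, 0.0528]
eef_rot: [-179.9, 1.9, 24.1]
contact_force: [-6.5, -1.0, 17.6]
[-0.53621978  2.50664932  0.04505514]
```

```bash

python3 -m inch '[{"x":-0.03,"y":0,"z":0.08,"yaw":1},{"x":-0.03,"y":0,"z":0.08,"yaw":1}]'|egrep 'tcp_p|force|rot'
python3 -m inch '[{"x":-0.03,"y":0.01,"z":0.082,"yaw":1},{"x":-0.03,"y":0.01,"z":0.082,"yaw":1}]'|egrep 'tcp_p|force|rot'
python3 -m inch '[{"x":-0.03,"y":0.01,"z":0.082,"yaw":1},{"x":-0.03,"y":0.01,"z":0.082,"yaw":1}]'|egrep 'tcp_p|force|rot'
python3 go.py .5764 -.0473 .055
```

```text
tcp_pos: [0.5771, -0.0485, 0.0528]
eef_rot: [179.8, 1.7, 15.8]
contact_force: [-3.9, 3.4, 15.0]
tcp_pos: [0.5772, -0.0488, 0.0526]
eef_rot: [179.5, 1.5, 7.4]
contact_force: [-4.8, 3.1, 16.2]
tcp_pos: [0.5771, -0.0491, 0.0526]
eef_rot: [179.3, 1.1, -0.9]
contact_force: [-5.5, 2.5, 17.1]
t 14.82 tcp [ 0.5771 -0.0491  0.0526] rot [179.3    1.14  -0.87] j [ 14.7  22.7 -23.6   0.5 -45.   74.1] F [-5.5  2.5 17.1] w 0.0251
units [-0.03 -0.07 -0.1 ]
tilt deg world (tool z xy) [-1.15 -0.68]
```

```bash

python3 -m inch '[{"x":-0.03,"y":-0.04,"z":0.082,"yaw":1},{"x":-0.03,"y":-0.02,"z":0.082,"yaw":1}]'|egrep 'tcp_p|force|rot'
python3 -m inch '[{"x":-0.03,"y":-0.02,"z":0.082,"yaw":1},{"x":-0.03,"y":-0.02,"z":0.082,"yaw":1}]'|egrep 'tcp_p|force|rot'
python3 -m inch '[{"x":-0.02,"y":-0.02,"z":0.082,"yaw":1},{"x":-0.02,"y":-0.02,"z":0.082,"yaw":1}]'|egrep 'tcp_p|force|rot'
python3 -m inch '[{"x":-0.02,"y":-0.02,"z":0.082,"yaw":1},{"x":-0.02,"y":-0.02,"z":0.082,"yaw":1}]'|egrep 'tcp_p|force|rot'
python3 go.py .5764 -.0473 .055
```

```text
tcp_pos: [0.5767, -0.0487, 0.0525]
eef_rot: [179.0, 0.9, -9.1]
contact_force: [-4.0, -3.8, 16.0]
tcp_pos: [0.5765, -0.049, 0.0524]
eef_rot: [178.8, 0.5, -17.4]
contact_force: [-4.3, -3.0, 16.3]
tcp_pos: [0.5765, -0.0492, 0.0522]
eef_rot: [178.7, 0.2, -25.7]
contact_force: [-5.7, -2.5, 17.3]
tcp_pos: [0.5763, -0.0495, 0.052]
eef_rot: [178.6, -0.2, -34.1]
contact_force: [-6.3, -1.6, 18.0]
t 15.48 tcp [ 0.5763 -0.0495  0.052 ] rot [ 1.7862e+02 -1.6000e-01 -3.4070e+01] j [ 15.1  22.5 -24.6   1.5 -43.9  39.7] F [-6.3 -1.6 18. ] w 0.0245
units [-0.04 -0.07 -0.12]
tilt deg world (tool z xy) [-0.64 -1.23]
```

```bash

python3 -m inch '[{"x":-0.04,"y":0,"z":0.075,"yaw":1},{"x":-0.04,"y":0,"z":0.075,"yaw":1}]'|egrep 'tcp_p|force|rot'
python3 -m inch '[{"x":-0.03,"y":0.01,"z":0.078,"yaw":1},{"x":-0.03,"y":0.01,"z":0.078,"yaw":1}]'|egrep 'tcp_p|force|rot'
python3 -m inch '[{"x":-0.03,"y":0.02,"z":0.078,"yaw":1},{"x":-0.03,"y":0.02,"z":0.078,"yaw":1}]'|egrep 'tcp_p|force|rot'
python3 -m inch '[{"x":-0.03,"y":0.02,"z":0.078,"yaw":1},{"x":-0.03,"y":0.02,"z":0.078,"yaw":1}]'|egrep 'tcp_p|force|rot'
python3 go.py .5764 -.0473 .055
```

```text
tcp_pos: [0.5758, -0.0495, 0.0522]
eef_rot: [178.7, -0.6, -42.4]
contact_force: [-4.4, -1.5, 16.5]
tcp_pos: [0.5755, -0.0497, 0.0521]
eef_rot: [178.9, -0.9, -50.7]
contact_force: [-4.8, -0.7, 16.3]
tcp_pos: [0.5751, -0.0499, 0.0519]
eef_rot: [179.1, -1.2, -59.0]
contact_force: [-4.8, -0.5, 16.4]
tcp_pos: [0.5747, -0.0498, 0.0518]
eef_rot: [179.5, -1.5, -67.3]
contact_force: [-4.3, -1.5, 16.8]
t 16.15 tcp [ 0.5747 -0.0498  0.0518] rot [179.46  -1.5  -67.33] j [ 15.5  22.  -25.7   2.3 -42.6   5.5] F [-4.3 -1.5 16.8] w 0.0252
units [-0.06 -0.1  -0.13]
tilt deg world (tool z xy) [ 0.08 -1.59]
```

```bash

python3 -m inch '[{"x":-0.03,"y":0,"z":0.078,"yaw":1},{"x":-0.03,"y":0,"z":0.078,"yaw":1}]'|egrep 'tcp_p|force|rot'
python3 -m inch '[{"x":-0.03,"y":0,"z":0.08,"yaw":1},{"x":-0.03,"y":0,"z":0.08,"yaw":1}]'|egrep 'tcp_p|force|rot'
python3 -m inch '[{"x":-0.03,"y":0,"z":0.08,"yaw":1},{"x":-0.03,"y":0,"z":0.08,"yaw":1}]'|egrep 'tcp_p|force|rot'
python3 -m inch '[{"x":-0.03,"y":0,"z":0.08,"yaw":1},{"x":-0.03,"y":0,"z":0.08,"yaw":1}]'|egrep 'tcp_p|force|rot'
python3 go.py .5764 -.0473 .055
```

```text
tcp_pos: [0.5744, -0.0495, 0.0515]
eef_rot: [179.7, -1.7, -75.7]
contact_force: [-5.2, -1.1, 18.3]
tcp_pos: [0.5742, -0.0493, 0.0512]
eef_rot: [-180.0, -1.8, -84.0]
contact_force: [-6.4, -1.4, 18.7]
tcp_pos: [0.574, -0.0491, 0.051]
eef_rot: [-179.7, -1.9, -92.3]
contact_force: [-7.1, -0.3, 18.9]
tcp_pos: [0.5738, -0.0489, 0.0508]
eef_rot: [-179.4, -2.0, -100.7]
contact_force: [-7.1, -0.8, 20.4]
t 16.82 tcp [ 0.5738 -0.0489  0.0508] rot [-179.35   -1.98 -100.68] j [ 16.   21.9 -26.4   3.1 -42.  -28.9] F [-7.1 -0.8 20.4] w 0.0249
units [-0.08 -0.09 -0.17]
tilt deg world (tool z xy) [ 0.27 -2.07]
```

```bash

python3 -m inch '[{"x":-0.02,"y":0.03,"z":0.055,"yaw":1}]'|egrep 'tcp_p|force|rot'
python3 -m inch '[{"x":-0.02,"y":0.03,"z":0.062,"yaw":1}]'|egrep 'tcp_p|force|rot'
python3 -m inch '[{"x":-0.02,"y":0.03,"z":0.065,"yaw":1},{"x":-0.02,"y":0.02,"z":0.065,"yaw":1}]'|egrep 'tcp_p|force|rot'
python3 -m inch '[{"x":-0.02,"y":0.02,"z":0.065,"yaw":1},{"x":-0.02,"y":0.02,"z":0.065,"yaw":1}]'|egrep 'tcp_p|force|rot'
python3 go.py .5764 -.0473 .055
```

```text
tcp_pos: [0.5735, -0.0487, 0.0514]
eef_rot: [-179.1, -2.0, -104.8]
contact_force: [-4.7, -1.6, 16.3]
tcp_pos: [0.5733, -0.0485, 0.0516]
eef_rot: [-178.9, -1.9, -109.0]
contact_force: [-3.6, -1.9, 14.8]
tcp_pos: [0.5732, -0.0483, 0.0517]
eef_rot: [-178.5, -1.8, -117.4]
contact_force: [-4.8, -1.6, 13.9]
tcp_pos: [0.573, -0.0481, 0.0514]
eef_rot: [-178.1, -1.6, -125.7]
contact_force: [-4.9, -1.0, 14.1]
t 17.32 tcp [ 0.573  -0.0481  0.0514] rot [-178.14   -1.58 -125.71] j [ 16.3  21.6 -27.    3.7 -41.5 -54.7] F [-4.9 -1.  14.1] w 0.0248
units [-0.1  -0.1  -0.14]
tilt deg world (tool z xy) [ 0.58 -2.37]
```

```bash

python3 -m inch '[{"x":0,"y":0.02,"z":0.075,"yaw":1},{"x":0,"y":0.02,"z":0.075,"yaw":1}]'|egrep 'tcp_p|force|rot'
python3 -m inch '[{"x":0,"y":0.02,"z":0.075,"yaw":1},{"x":0,"y":0.02,"z":0.075,"yaw":1}]'|egrep 'tcp_p|force|rot'
python3 -m inch '[{"x":0,"y":0.02,"z":0.073,"yaw":1},{"x":0,"y":0.02,"z":0.073,"yaw":1}]'|egrep 'tcp_p|force|rot'
python3 go.py .5764 -.0473 .055
```

```text
tcp_pos: [0.5728, -0.0483, 0.051]
eef_rot: [-177.8, -1.3, -134.1]
contact_force: [-5.1, 1.5, 16.6]
tcp_pos: [0.5728, -0.048, 0.0507]
eef_rot: [-177.5, -0.9, -142.4]
contact_force: [-6.7, 0.8, 17.7]
tcp_pos: [0.5728, -0.0477, 0.0506]
eef_rot: [-177.3, -0.4, -150.7]
contact_force: [-6.7, 0.3, 17.4]
t 17.82 tcp [ 0.5728 -0.0477  0.0506] rot [-177.31   -0.43 -150.73] j [ 16.5  21.5 -27.6   4.2 -40.8 -80.4] F [-6.7  0.3 17.4] w 0.025
units [-0.13 -0.06 -0.17]
tilt deg world (tool z xy) [ 0.94 -2.56]
```

```bash

python3 -m inch '[{"x":0.02,"y":0,"z":0.07,"yaw":1},{"x":0.02,"y":0,"z":0.07,"yaw":1}]'|egrep 'tcp_p|force|rot'
python3 -m inch '[{"x":0.02,"y":0,"z":0.072,"yaw":1},{"x":0.02,"y":0,"z":0.072,"yaw":1}]'|egrep 'tcp_p|force|rot'
python3 -m inch '[{"x":0.02,"y":0,"z":0.072,"yaw":1},{"x":0.02,"y":0,"z":0.072,"yaw":1}]'|egrep 'tcp_p|force|rot'
python3 -m inch '[{"x":0.02,"y":0,"z":0.072,"yaw":1},{"x":0.02,"y":0,"z":0.072,"yaw":1}]'|egrep 'tcp_p|force|rot'
python3 go.py .5764 -.0473 .055
```

```text
tcp_pos: [0.5726, -0.048, 0.0506]
eef_rot: [-177.2, 0.1, -159.1]
contact_force: [-6.9, 4.5, 16.8]
tcp_pos: [0.5726, -0.0478, 0.0505]
eef_rot: [-177.2, 0.7, -167.4]
contact_force: [-6.7, 3.4, 17.1]
tcp_pos: [0.5726, -0.0476, 0.0504]
eef_rot: [-177.4, 1.2, -175.7]
contact_force: [-6.8, 2.0, 16.6]
tcp_pos: [0.5725, -0.0474, 0.0503]
eef_rot: [-177.6, 1.8, 176.0]
contact_force: [-5.1, 2.3, 16.8]
t 18.48 tcp [ 0.5725 -0.0474  0.0503] rot [-177.57    1.77  175.96] j [  16.7   21.2  -28.4    4.5  -39.7 -114.2] F [-5.1  2.3 16.8] w 0.0248
units [-0.16  0.01 -0.18]
tilt deg world (tool z xy) [ 1.59 -2.55]
```

```bash

python3 -m inch '[{"x":0.02,"y":0,"z":0.073,"yaw":1},{"x":0.02,"y":0,"z":0.073,"yaw":1}]'|egrep 'tcp_p|force|rot'
python3 -m inch '[{"x":0.02,"y":0,"z":0.073,"yaw":1},{"x":0.02,"y":0,"z":0.073,"yaw":1}]'|egrep 'tcp_p|force|rot'
python3 -m inch '[{"x":0.02,"y":0,"z":0.073,"yaw":1},{"x":0.02,"y":0,"z":0.073,"yaw":1}]'|egrep 'tcp_p|force|rot'
python3 -m inch '[{"x":0.02,"y":0,"z":0.073,"yaw":1},{"x":0.02,"y":0,"z":0.073,"yaw":1}]'|egrep 'tcp_p|force|rot'
python3 -m inch '[{"x":0.02,"y":0,"z":0.073,"yaw":1},{"x":0.02,"y":0,"z":0.073,"yaw":1}]'|egrep 'tcp_p|force|rot'
python3 go.py .5764 -.0473 .055
```

```text
tcp_pos: [0.5724, -0.0473, 0.0502]
eef_rot: [-177.9, 2.3, 167.6]
contact_force: [-6.7, 2.1, 17.2]
tcp_pos: [0.5723, -0.0472, 0.05]
eef_rot: [-178.2, 2.7, 159.3]
contact_force: [-6.3, 1.5, 17.4]
tcp_pos: [0.5722, -0.047, 0.0499]
eef_rot: [-178.7, 3.1, 150.9]
contact_force: [-6.2, 1.0, 17.4]
tcp_pos: [0.5721, -0.0468, 0.0498]
eef_rot: [-179.2, 3.4, 142.6]
contact_force: [-6.5, 1.3, 17.5]
tcp_pos: [0.572, -0.0467, 0.0497]
eef_rot: [-179.7, 3.6, 134.2]
contact_force: [-5.8, 0.7, 17.5]
t 19.32 tcp [ 0.572  -0.0467  0.0497] rot [-179.75    3.58  134.23] j [  17.    20.8  -29.4    5.3  -38.5 -156.9] F [-5.8  0.7 17.5] w 0.0251
units [-0.15  0.11 -0.2 ]
tilt deg world (tool z xy) [ 2.31 -2.74]
```

```bash

python3 -m inch '[{"x":0.02,"y":0,"z":-0.02,"yaw":0},{"x":0,"y":0,"z":-0.01,"yaw":0}]'|egrep 'tcp_p|force|rot'
python3 - <<'E'
from plant import r
import cv2,numpy as np
c=r.camera_info("wrist");im,d=r.capture("wrist");np.savez("/tmp/w6.npz",im=im,d=d,**c)
cv2.imwrite("pics/w6c.png",cv2.resize(im[150:340,220:340,::-1],None,fx=3,fy=3,interpolation=cv2.INTER_CUBIC))
E
python3 go.py .5764 -.0473 .055
```

```text
tcp_pos: [0.5718, -0.0464, 0.0524]
eef_rot: [-179.8, 3.7, 134.0]
contact_force: [-1.2, 0.6, 2.2]
t 19.53 tcp [ 0.5719 -0.0464  0.0524] rot [-179.82    3.65  133.96] j [  17.1   20.6  -29.4    5.3  -38.7 -157.3] F [-0.9  0.7  3.1] w 0.0249
units [-0.16  0.1  -0.09]
tilt deg world (tool z xy) [ 2.4  -2.75]
```

View pics/w6c.png

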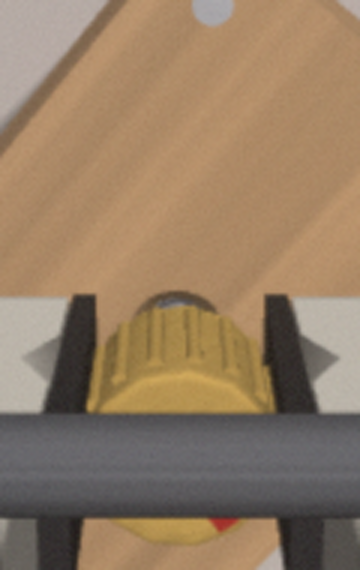

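The mark and head sit where they did in the grip at the start, so there was no slip. The axial advance is about 3.1 mm, or roughly 4.9 rad. I'll regrip once for margin.

```bash

python3 -m inch '[{"x":0,"y":0,"z":0,"yaw":0},{"x":0,"y":0,"z":0,"yaw":0},{"x":0,"y":0,"z":0,"yaw":0},{"x":0,"y":0,"z":0,"yaw":0},{"x":0,"y":0,"z":0,"yaw":0}]' 0.25 55
python3 -m inch '[{"x":0,"y":0,"z":0,"yaw":-1},{"x":0,"y":0,"z":0,"yaw":-1},{"x":0,"y":0,"z":0,"yaw":-1},{"x":0,"y":0,"z":0,"yaw":-1},{"x":0,"y":0,"z":0,"yaw":-1}]'|egrep 'tcp_p|force|rot|wid'
python3 go.py .5735 -.0478 .053
```

```text
time_s: 19.95
tcp_pos: [0.5723, -0.0463, 0.0519]
eef_rot: [-179.8, 3.7, 134.0]
contact_force: [-0.5, 0.1, -0.3]
gripper_width: 0.0519
tcp_pos: [0.5722, -0.0464, 0.0507]
eef_rot: [-178.5, 3.3, 154.8]
contact_force: [-0.6, 0.4, 0.0]
gripper_width: 0.0549
t 20.37 tcp [ 0.5722 -0.0464  0.0507] rot [-178.5     3.3   154.77] j [  17.1   20.8  -29.4    5.3  -38.6 -136.5] F [-0.6  0.4  0. ] w 0.0549
units [-0.08 -0.03 -0.09]
tilt deg world (tool z xy) [ 2.34 -2.76]
```

```bash

python3 -m inch '[{"x":0,"y":0,"z":-0.02,"yaw":-1},{"x":0,"y":0,"z":-0.02,"yaw":-1},{"x":0,"y":0,"z":-0.02,"yaw":-1},{"x":0,"y":0,"z":-0.02,"yaw":-1},{"x":0,"y":0,"z":-0.02,"yaw":-1}]'|egrep 'tcp_p|force'
python3 -m inch '[{"x":0,"y":0,"z":-0.02,"yaw":-1},{"x":0,"y":0,"z":-0.02,"yaw":-1},{"x":0,"y":0,"z":-0.02,"yaw":-1},{"x":0,"y":0,"z":-0.02,"yaw":-1},{"x":0,"y":0,"z":-0.02,"yaw":-1}]'|egrep 'tcp_p|force'
python3 -m inch '[{"x":0,"y":0,"z":-0.02,"yaw":-1},{"x":0,"y":0,"z":-0.02,"yaw":-1},{"x":0,"y":0,"z":-0.02,"yaw":-1},{"x":0,"y":0,"z":-0.02,"yaw":-1},{"x":0,"y":0,"z":-0.02,"yaw":-1}]'|egrep 'tcp_p|force'
python3 -m inch '[{"x":0,"y":0,"z":-0.02,"yaw":-1},{"x":0,"y":0,"z":-0.02,"yaw":-1},{"x":0,"y":0,"z":-0.02,"yaw":-1},{"x":0,"y":0,"z":-0.02,"yaw":-1},{"x":0,"y":0,"z":-0.02,"yaw":-1}]'|egrep 'tcp_p|force'
python3 go.py .5722 -.0465 .052
python3 - <<'E'
from plant import r
import cv2,numpy as np
im,d=r.capture("wrist")
cv2.imwrite("pics/w7c.png",cv2.resize(im[150:400,180:380,::-1],None,fx=2.2,fy=2.2,interpolation=cv2.INTER_CUBIC))
E
```

```text
tcp_pos: [0.5718, -0.0464, 0.0519]
contact_force: [-0.1, 0.3, -0.4]
tcp_pos: [0.5715, -0.0464, 0.0532]
contact_force: [-0.2, 1.2, -0.3]
tcp_pos: [0.5712, -0.0463, 0.0546]
contact_force: [-0.4, -0.1, -0.8]
tcp_pos: [0.5709, -0.0463, 0.056]
contact_force: [-0.1, -0.0, -0.2]
t 22.03 tcp [ 0.5709 -0.0463  0.056 ] rot [-176.85   -1.43 -121.11] j [ 17.1  20.4 -28.9   5.2 -39.8 -52.1] F [-0.1 -0.  -0.2] w 0.0549
units [-0.02 -0.04  0.16]
tilt deg world (tool z xy) [ 1.96 -2.85]
```

View pics/w7c.png

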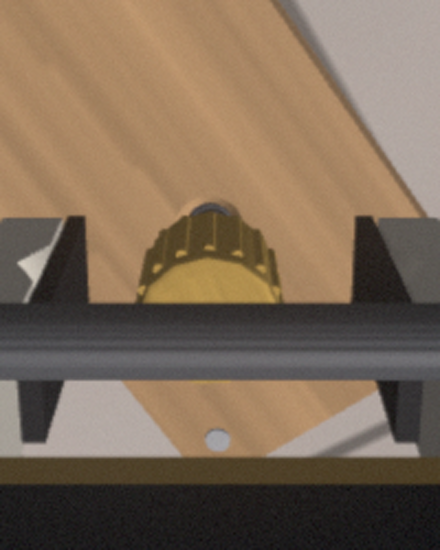

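The knob stands upright between the open pads, about 1.7 mm left of centre. Closing again.

```bash

python3 -m inch '[{"x":0.05,"y":-0.06,"z":0.15,"yaw":0},{"x":0,"y":0,"z":0,"yaw":0},{"x":0,"y":0,"z":0,"yaw":0},{"x":0,"y":0,"z":0,"yaw":0},{"x":0,"y":0,"z":0,"yaw":0}]' -1 55 |egrep 'tcp_p|force|wid'
python3 -m inch '[{"x":0,"y":0,"z":0,"yaw":0},{"x":0,"y":0,"z":0,"yaw":0},{"x":0,"y":0,"z":0,"yaw":0}]'
python3 -m inch '[{"x":0,"y":0,"z":0.05,"yaw":0}]' |egrep 'tcp_p|force|wid'
python3 -m inch '[{"x":0,"y":0,"z":0.06,"yaw":0}]' |egrep 'tcp_p|force|wid'
```

```text
tcp_pos: [0.5716, -0.0487, 0.0513]
contact_force: [0.4, 0.1, -0.7]
gripper_width: 0.0271
time_s: 22.75
tcp_pos: [0.5717, -0.0487, 0.0513]
eef_rot: [-176.9, -1.5, -121.3]
contact_force: [-0.2, 0.2, 0.0]
gripper_width: 0.0248
tcp_pos: [0.5718, -0.0487, 0.0503]
contact_force: [-0.9, 1.0, 4.9]
gripper_width: 0.0247
tcp_pos: [0.572, -0.0488, 0.0493]
contact_force: [-3.6, 1.2, 10.8]
gripper_width: 0.0246
```

```bash

python3 -m inch '[{"x":0.01,"y":0.01,"z":0.075,"yaw":0}]'|egrep 'tcp_p|force|rot'
python3 -m inch '[{"x":0.01,"y":0.01,"z":0.075,"yaw":0.5}]'|egrep 'tcp_p|force|rot'
python3 -m inch '[{"x":0.01,"y":0.01,"z":0.075,"yaw":1},{"x":0.01,"y":0.01,"z":0.075,"yaw":1}]'|egrep 'tcp_p|force|rot'
python3 -m inch '[{"x":0.01,"y":0.01,"z":0.075,"yaw":1},{"x":0.01,"y":0.01,"z":0.075,"yaw":1}]'|egrep 'tcp_p|force|rot'
python3 -c "
from plant import r
print(r.get_state()['moment'])"
```

```text
tcp_pos: [0.5721, -0.0488, 0.0484]
eef_rot: [-176.8, -1.4, -121.3]
contact_force: [-6.3, 2.9, 16.3]
tcp_pos: [0.5722, -0.0488, 0.0478]
eef_rot: [-176.7, -1.3, -123.2]
contact_force: [-7.3, 4.7, 19.6]
tcp_pos: [0.5722, -0.0486, 0.0473]
eef_rot: [-176.4, -0.7, -131.4]
contact_force: [-8.0, 4.7, 21.1]
tcp_pos: [0.5722, -0.0483, 0.0473]
eef_rot: [-176.3, -0.1, -139.7]
contact_force: [-9.4, 3.5, 20.8]
[ 1.09138211  2.97974548 -0.0602331 ]
```

Too hard at 21 N, so I'm easing off straight away.

```bash

python3 -m inch '[{"x":0.03,"y":0.01,"z":0.035,"yaw":0.5}]'|egrep 'tcp_p|force|rot'
python3 -m inch '[{"x":0.03,"y":0.0,"z":0.05,"yaw":1}]'|egrep 'tcp_p|force|rot'
python3 -m inch '[{"x":0.03,"y":0,"z":0.055,"yaw":1}]'|egrep 'tcp_p|force|rot'
python3 -m inch '[{"x":0.03,"y":0,"z":0.055,"yaw":1}]'|egrep 'tcp_p|force|rot'
```

```text
tcp_pos: [0.5718, -0.0484, 0.0481]
eef_rot: [-176.2, 0.1, -141.9]
contact_force: [-6.6, 2.7, 15.8]
tcp_pos: [0.5716, -0.0485, 0.0484]
eef_rot: [-176.2, 0.5, -146.0]
contact_force: [-5.4, 3.9, 13.0]
tcp_pos: [0.5713, -0.0485, 0.0484]
eef_rot: [-176.2, 0.8, -150.1]
contact_force: [-5.9, 4.7, 12.8]
tcp_pos: [0.5713, -0.0484, 0.0484]
eef_rot: [-176.3, 1.2, -154.3]
contact_force: [-4.8, 2.6, 13.6]
```

```bash

python3 -m inch '[{"x":0.02,"y":0,"z":0.063,"yaw":1},{"x":0.02,"y":0,"z":0.063,"yaw":1}]'|egrep 'tcp_p|force|rot'
python3 -m inch '[{"x":0.02,"y":0,"z":0.065,"yaw":1},{"x":0.02,"y":0,"z":0.065,"yaw":1}]'|egrep 'tcp_p|force|rot'
python3 -m inch '[{"x":0.02,"y":0,"z":0.065,"yaw":1},{"x":0.02,"y":0,"z":0.065,"yaw":1}]'|egrep 'tcp_p|force|rot'
python3 -m inch '[{"x":0.02,"y":0,"z":0.065,"yaw":1},{"x":0.02,"y":0,"z":0.065,"yaw":1}]'|egrep 'tcp_p|force|rot'
python3 go.py .5764 -.0473 .055
```

```text
tcp_pos: [0.5714, -0.0481, 0.048]
eef_rot: [-176.5, 1.9, -162.6]
contact_force: [-5.9, 3.6, 14.9]
tcp_pos: [0.5714, -0.048, 0.0476]
eef_rot: [-176.8, 2.6, -171.0]
contact_force: [-6.5, 3.0, 15.9]
tcp_pos: [0.5713, -0.0478, 0.0474]
eef_rot: [-177.2, 3.2, -179.3]
contact_force: [-6.4, 2.6, 16.5]
tcp_pos: [0.5712, -0.0477, 0.0473]
eef_rot: [-177.7, 3.7, 172.3]
contact_force: [-6.1, 2.7, 15.6]
t 24.42 tcp [ 0.5712 -0.0477  0.0473] rot [-177.69    3.72  172.34] j [  17.2   20.5  -30.8    6.2  -36.4 -119.8] F [-6.1  2.7 15.6] w 0.0249
units [-0.22  0.03 -0.3 ]
tilt deg world (tool z xy) [ 3.37 -2.78]
```

Enough thread is cut (about 4.9 + 1 rad). Unloading and releasing.

```bash

python3 -m inch '[{"x":0.02,"y":0,"z":-0.02,"yaw":0},{"x":0,"y":0,"z":-0.03,"yaw":0}]'|egrep 'tcp_p|force|rot'
python3 -m inch '[{"x":0,"y":0,"z":0,"yaw":0},{"x":0,"y":0,"z":0,"yaw":0},{"x":0,"y":0,"z":0,"yaw":0},{"x":0,"y":0,"z":0,"yaw":0},{"x":0,"y":0,"z":0,"yaw":0}]' 0.4|egrep 'tcp_p|force|wid'
python3 -m inch '[{"x":0,"y":0,"z":0,"yaw":0},{"x":0,"y":0,"z":-0.3,"yaw":0},{"x":0,"y":0,"z":-0.8,"yaw":0},{"x":0,"y":0,"z":-1,"yaw":0},{"x":0,"y":0,"z":-1,"yaw":0}]' 
python3 -m inch '[{"x":-0.9,"y":0,"z":-0.6,"yaw":0},{"x":-0.9,"y":0,"z":-0.6,"yaw":0},{"x":-0.9,"y":0,"z":0,"yaw":0},{"x":0,"y":0,"z":0,"yaw":0},{"x":0,"y":0,"z":0,"yaw":0}]' 
python3 - <<'E'
from plant import r
import cv2,numpy as np
c=r.camera_info("wrist");im,d=r.capture("wrist");np.savez("/tmp/w8.npz",im=im,d=d,**c)
im2,d2=r.capture("scene");np.savez("/tmp/s8.npz",im=im2,d=d2,**r.camera_info("scene"))
cv2.imwrite("pics/w8.png",np.hstack([cv2.resize(im[...,::-1],(400,300)),cv2.resize(im2[165:315,220:420,::-1],(400,300))]))
E
```

```text
tcp_pos: [0.5703, -0.0475, 0.0501]
eef_rot: [-177.7, 3.8, 172.1]
contact_force: [-0.7, -0.1, 0.7]
tcp_pos: [0.5706, -0.0473, 0.0499]
contact_force: [0.2, -0.6, 0.1]
gripper_width: 0.0523
time_s: 25.42
tcp_pos: [0.5619, -0.0446, 0.124]
eef_rot: [-177.5, 3.1, 172.0]
contact_force: [1.1, -0.6, -0.1]
gripper_width: 0.061
time_s: 25.83
tcp_pos: [0.6313, -0.052, 0.17]
eef_rot: [-177.7, 3.7, 172.1]
contact_force: [0.1, 1.4, 0.1]
gripper_width: 0.0616
```

View pics/w8.png

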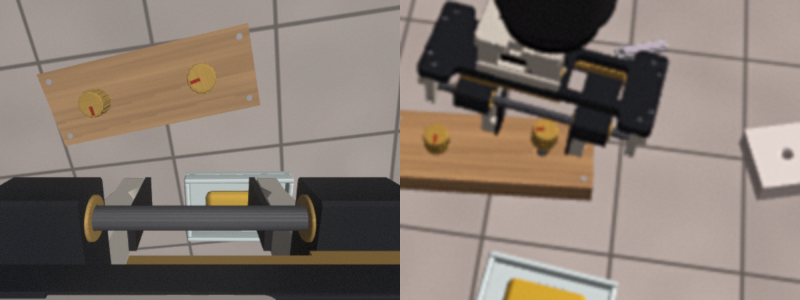

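```bash
python3 - <<'E'
import numpy as np,cv2
from h import *
f=np.load('/tmp/w8.npz');K,P,d=f['mtx'],f['pose'],f['d']
W=lambda u,v,dd:P[:3,:3]@(np.linalg.solve(K,[u,v,1])*dd)+P[:3,3]
def pl(cs):
    return np.array([W(u,v,d[v,u]) for u,v in cs if d[v,u]>0])
cu,cv_=int(202*1.4),int(77*1.4)
top=pl([(u,v) for u in range(cu-9,cu+10) for v in range(cv_-9,cv_+10)])
A=np.c_[top[:,:2]-top[:,:2].mean(0),np.ones(len(top))];p=np.linalg.lstsq(A,top[:,2],rcond=None)[0]
print('top z',np.median(top[:,2]),'xy',top[:,:2].mean(0),'tilt deg',np.degrees(p[:2]))
b=pl([(u,v) for u in range(cu-70,cu-45) for v in range(cv_-10,cv_+20)])
print('board',np.median(b[:,2]))
c2=(int(92*1.4),int(101*1.4));t=pl([(u,v) for u in range(c2[0]-6,c2[0]+6) for v in range(c2[1]-6,c2[1]+6)]);print('fin',np.median(t[:,2]))
b=pl([(u,v) for u in range(c2[0]+30,c2[0]+50) for v in range(c2[1]-10,c2[1]+10)]);print('board near fin',np.median(b[:,2]))
E
```

```text
top z 0.07100592267367783 xy [ 0.57016787 -0.04509937] tilt deg [ 5.8414207  -5.66658573]
board 0.030393838558955083
fin 0.05305194223567211
board near fin 0.030400832916706005
```

```bash
cat >tilt.py <<'E'
import sys
from h import *
f=np.load(sys.argv[1]);cu,cw=map(int,sys.argv[2:4]);K,P,d,im=f['mtx'],f['pose'],f['d'],f['im']
def W(u,v): return ((P[:3,:3]@(np.linalg.solve(K,np.stack([u,v,np.ones(len(u))]))*d[v,u]))+P[:3,3:4]).T
def fit(q,name,h=None):
    c=q.mean(0);A=np.c_[q[:,:2]-c[:2],np.ones(len(q))]
    k=np.ones(len(q),bool)
    for _ in range(4):
        p=np.linalg.lstsq(A[k],q[k,2],rcond=None)[0];r=abs(q[:,2]-A@p);k=r<2.5*np.median(r[k])+1e-4
    print(name,len(q),k.sum(),'c',c.round(4),'slope deg',np.degrees(p[:2]).round(2),'rms',r[k].std().round(5),'noise',q[k,2].std().round(5))
v,u=np.mgrid[cw-30:cw+31,cu-30:cu+31];u=u.ravel();v=v.ravel();q=W(u,v)
s=(q[:,2]>.066)
fit(q[s],'top')
t=q[s];print('extent',t.min(0).round(4),t.max(0).round(4))
v,u=np.mgrid[cw-60:cw+61,cu-150:cu+80];u=u.ravel();v=v.ravel();q=W(u,v);fit(q[(abs(q[:,2]-.03)<.004)],'board')
E
python3 tilt.py /tmp/w8.npz 283 108; python3 - <<'E'
import numpy as np,cv2
a=np.load('/tmp/w8.npz')['im'][60:160,220:340,::-1];b=np.load('/tmp/s8.npz')['im'][205:255,270:320,::-1]
cv2.imwrite('pics/c9.png',np.hstack([cv2.resize(a,(480,400),interpolation=2),cv2.resize(b,(300,400),interpolation=2)]))
E
```

```text
top 1416 1188 c [ 0.5714 -0.0456  0.0729] slope deg [ 3.2  -3.77] rms 0.00037 noise 0.00087
extent [ 0.5502 -0.0592  0.066 ] [ 0.5851 -0.0324  0.3121]
board 21299 18978 c [ 0.5738 -0.0715  0.0304] slope deg [ 0.04 -0.05] rms 0.0003 noise 0.00055
```

View pics/c9.png

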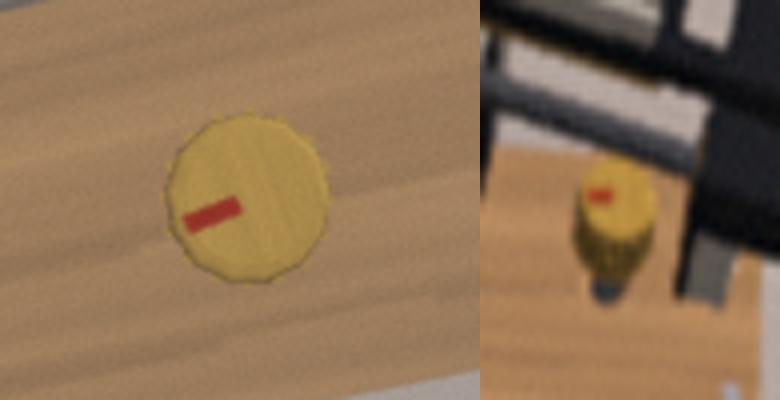

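Two tilt fits disagree (8.1° on a small patch, 4.9° on the whole face), so I'll resolve that before handing in.

```bash
python3 - <<'E'
import numpy as np
f=np.load('/tmp/w8.npz');K,P=f['mtx'],f['pose']
from plant import r
D=[f['d']]+[r.capture("wrist")[1] for _ in range(6)]
v,u=np.mgrid[75:142,250:320];u=u.ravel();v=v.ravel()
def fit(d,R):
    q=((P[:3,:3]@(np.linalg.solve(K,np.stack([u,v,np.ones(len(u))]))*d[v,u]))+P[:3,3:4]).T
    s=(q[:,2]>.066)&(q[:,2]<.077);c=np.median(q[s][:,:2],0);s&=np.hypot(*(q[:,:2]-c).T)<R;q=q[s]
    A=np.c_[q[:,:2]-c,np.ones(len(q))];k=np.ones(len(q),bool)
    for _ in range(4):
        p=np.linalg.lstsq(A[k],q[k,2],rcond=None)[0];e=abs(q[:,2]-A@p);k=e<3*np.median(e)
    return np.r_[np.degrees(p[:2]),p[2]*1e3,c*1e3,k.sum()].round(1)
for R in(.006,.009,.011): 
    a=np.array([fit(d,R) for d in D]);print(R,a[0],a.mean(0).round(2),a.std(0).round(2))
E
```

```text
0.006 [  4.8  -5.5  71.2 571.4 -45.8 294. ] [  4.3   -5.04  72.06 572.79 -45.7  293.14] [1.02 0.9  0.38 0.63 0.05 4.05]
0.009 [  4.1  -4.8  71.1 571.4 -45.8 665. ] [  3.8   -4.29  72.01 572.79 -45.7  656.57] [0.33 0.29 0.39 0.63 0.05 8.05]
0.011 [  4.   -4.2  71.  571.4 -45.8 976. ] [  4.1   -4.06  71.87 572.79 -45.7  977.14] [0.24 0.18 0.37 0.63 0.05 8.03]
```

```bash
python3 go.py .5764 -.0473 .17; python3 -c "
from plant import r
r.close_job()"
```

```text
t 26.23 tcp [ 0.6302 -0.0518  0.169 ] rot [-177.65    3.63  172.18] j [  15.1   17.5  -15.1    4.4  -55.  -115.4] F [ 0.4  0.4 -0.3] w 0.0612
units [ 2.15 -0.12 -0.17]
tilt deg world (tool z xy) [ 3.27 -2.82]
the job is handed in; nothing more can be done
```

I took the brass knob from its rack, stood it in the pilot hole and screwed it in, and it now stands there released. The job is handed in at 26 s of the 67 s allowed; no verdict was reported.

**Thread:** The stud met wood about 17 mm below the mouth. I turned it clockwise about 310° in one grip, mostly at 14–18 N, then regripped and turned about 65° more. The thread value itself could not be read. The depth gained (about 4 mm) and the turn made under a biting push suggest about one turn, or 5–6 rad, against the 4.2 rad needed. The red mark had not moved in the jaws, so the knob did not slip in the first grip.

**Last checks:**
- **Depth:** the top of the head is about 71 mm above the ledge, which puts the tip about 21 mm below the mouth.
- **Contact:** the fingers are clear of the knob and the wrist force is about zero.
- **Bystanders:** I did not measure where they ended up; the arm never touched them.

**What went wrong or disagreed:**
- **Push limit:** the push rose above your 20 N limit twice. It reached 20.4 N late in the first grip and 21.1 N just after regripping. I eased off both times, and it stayed under the 25 N at which the run fails.
- **Lean:** the gripper picked up a tilt of 3–4° that the moves could not correct, so the knob leans slightly. A first small-patch fit gave about 8°, while fits over larger areas and repeated images gave about 5.7° (0.10 rad). The limit is 8.6° (0.15 rad), so I left it.

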